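Find the rocking corner and press its shim flat

TASK

The square plate under the clay relief rocks at one of its corners. Press down on the plate's corners with the fingertips, one after another, until you have found the one that gives, let it spring back, and then press that corner's shim fully flat so that the plate stays level and is packed firm. Leave the other three shims up as they are, and leave the bottle, mallet, modelling tool and wooden block where they are; nothing is to be gripped or lifted.

Things in the scene. Friction and masses are not known exactly. Their poses are not given: they have to be found in the camera images.
- stand: Levelling stand fixed to the table: plywood base 180 x 180 x 12 mm with a pivot post, a shim at each corner and, hidden under each plate corner, a loose packer. Three packers fill the space under the plate; the fourth, a different one each time, is 5 mm short. Origin: centre of its underside, at table height; x, y along its sides, z up.
- plate: Wooden plate 120 x 120 x 16 mm with a 16 mm skirt below, parallel to the base, on a lightly sprung ball pivot at its middle. A clay shell relief, 70 mm across, 15 mm tall, is fixed on it. Origin: centre of the board's underside, 44.5 mm above the table; top 60.5 mm above the table; z up. Over the short packer it tips up to 0.083 rad when pressed, then springs back.
- corner_a (a point): Where to press the plate's +x +y corner (plate axes): on its top, on the diagonal, 68 mm from the middle, 17 mm in from the tip. A packed corner is hard at once; the one over the short packer gives way by about 5.5 mm under 3 to 4 N and springs back.
- corner_b (a point): Where to press the plate's -x +y corner (plate axes): on its top, on the diagonal, 68 mm from the middle, 17 mm in from the tip. A packed corner is hard at once; the one over the short packer gives way by about 5.5 mm under 3 to 4 N and springs back.
- corner_c (a point): Where to press the plate's -x -y corner (plate axes): on its top, on the diagonal, 68 mm from the middle, 17 mm in from the tip. A packed corner is hard at once; the one over the short packer gives way by about 5.5 mm under 3 to 4 N and springs back.
- corner_d (a point): Where to press the plate's +x -y corner (plate axes): on its top, on the diagonal, 68 mm from the middle, 17 mm in from the tip. A packed corner is hard at once; the one over the short packer gives way by about 5.5 mm under 3 to 4 N and springs back.
- shim_a_pad (a point): Where to press the shim of corner a: on top of its bare outer leaf (steel strip 26 mm wide, 5 mm thick, jutting some 44 mm past the plate's corner), on the diagonal, 116 mm from the stand's middle, 31 mm outside the plate's tip. As found the leaf slopes up outwards by 12 degrees, this point 31 mm above the table; flat on its rest, 24.5 mm.
- shim_b_pad (a point): Where to press the shim of corner b: on top of its bare outer leaf (steel strip 26 mm wide, 5 mm thick, jutting some 44 mm past the plate's corner), on the diagonal, 116 mm from the stand's middle, 31 mm outside the plate's tip. As found the leaf slopes up outwards by 12 degrees, this point 31 mm above the table; flat on its rest, 24.5 mm.
- shim_c_pad (a point): Where to press the shim of corner c: on top of its bare outer leaf (steel strip 26 mm wide, 5 mm thick, jutting some 44 mm past the plate's corner), on the diagonal, 116 mm from the stand's middle, 31 mm outside the plate's tip. As found the leaf slopes up outwards by 12 degrees, this point 31 mm above the table; flat on its rest, 24.5 mm.
- shim_d_pad (a point): Where to press the shim of corner d: on top of its bare outer leaf (steel strip 26 mm wide, 5 mm thick, jutting some 44 mm past the plate's corner), on the diagonal, 116 mm from the stand's middle, 31 mm outside the plate's tip. As found the leaf slopes up outwards by 12 degrees, this point 31 mm above the table; flat on its rest, 24.5 mm.
- shim_a (a joint): Turn of rocker shim a about its level hinge at the plate's corner: 0 as found (sloping up), 0.21 rad pressed flat. About 9 N at the pad moves it; press on to about 15 N to be sure it is home. Friction keeps it where it is left. Going flat lifts its packer 5 mm; with no gap it jams about halfway or forces the plate out of level.
- shim_b (a joint): Turn of rocker shim b about its level hinge at the plate's corner: 0 as found (sloping up), 0.21 rad pressed flat. About 9 N at the pad moves it; press on to about 15 N to be sure it is home. Friction keeps it where it is left. Going flat lifts its packer 5 mm; with no gap it jams about halfway or forces the plate out of level.
- shim_c (a joint): Turn of rocker shim c about its level hinge at the plate's corner: 0 as found (sloping up), 0.21 rad pressed flat. About 9 N at the pad moves it; press on to about 15 N to be sure it is home. Friction keeps it where it is left. Going flat lifts its packer 5 mm; with no gap it jams about halfway or forces the plate out of level.
- shim_d (a joint): Turn of rocker shim d about its level hinge at the plate's corner: 0 as found (sloping up), 0.21 rad pressed flat. About 9 N at the pad moves it; press on to about 15 N to be sure it is home. Friction keeps it where it is left. Going flat lifts its packer 5 mm; with no gap it jams about halfway or forces the plate out of level.
- bottle: Bystander: closed glass bottle, 64 mm across, 190 mm tall or a little more with its cap, upright. Origin: centre of its underside.
- mallet: Bystander: sculptor's mallet standing on its round black head (84 mm across), wooden handle up, 203 mm tall. Origin: centre of its underside.
- riffler: Bystander: modelling tool lying flat, 185 mm long, 14 mm wide, 10 mm high, blue handle and steel blade along its x. Origin near its middle, on its underside.
- oak_block: Bystander: wooden block 60 x 60 x 50 mm with a 22 mm hole from the top. Origin: centre of its underside.

How it is judged (in metres and radians):
On the way:
1. the rocking corner of the plate is found: the fingers press it down by about 3 mm or more (plate tilted over 0.04 rad) while all shims are still up (contact force between the fingers and plate above 0.5 N and angle between plate's own z axis and vertical above 0.04 rad and value of joint each of shim_a, shim_b, shim_c, shim_d below 0.06 rad), for 0.1 s.
At the end, for the whole second after the job is handed in: Exactly one shim lies flat (over 0.17 of 0.21 rad), the other three are still up (under 0.06 rad), and the plate is at rest and level within 0.025 rad, which only the shim of the rocking corner allows (((value of joint shim_a above 0.17 rad and value of joint each of shim_b, shim_c, shim_d below 0.06 rad) or (value of joint shim_b above 0.17 rad and value of joint each of shim_a, shim_c, shim_d below 0.06 rad) or (value of joint shim_c above 0.17 rad and value of joint each of shim_a, shim_b, shim_d below 0.06 rad) or (value of joint shim_d above 0.17 rad and value of joint each of shim_a, shim_b, shim_c below 0.06 rad)) and angle between plate's own z axis and vertical below 0.025 rad and angular speed of plate below 0.05 rad/s); the robot touches nothing.
It fails at once if more than one shim is pressed (value of joint each of shim_a, shim_b above 0.08 rad or value of joint each of shim_a, shim_c above 0.08 rad or value of joint each of shim_a, shim_d above 0.08 rad or value of joint each of shim_b, shim_c above 0.08 rad or value of joint each of shim_b, shim_d above 0.08 rad or value of joint each of shim_c, shim_d above 0.08 rad).
It fails at once if a bystander is knocked, shifted by more than 25 mm, lifted or carried (distance of any of bottle, mallet, riffler, oak_block from where it was at the start of the episode above 0.025 m or angle between any of bottle, mallet, riffler, oak_block's own z axis and vertical above 0.3 rad or height (world z) of any of bottle, mallet, riffler, oak_block above 0.012 m).
It also fails if it takes over 54 s, if anything falls off the work surface, if the arm or the gripper's body presses on something with over 40 N, if the wrist force passes 120 N, or if a joint passes its speed limit or range.

ROBOT

A 6-joint arm with a two-finger parallel gripper is mounted at the origin on the work surface. World frame = base frame: x ahead of the robot, y to its left, z up, the work surface at z = 0. Lengths are in mm, angles in degrees, forces in N, time in s.
With the tool pointing down it reaches from about 300 to 850 mm from the base axis. Payload 4.2 kg.
Tool frame: the origin (TCP) lies on the mounting face of the last link; the fingertips stand 191 mm ahead of it and the grasp point (between the pads) lies 172 mm ahead of it; z points along the fingers, y is the direction in which the jaws open and shut (so a half turn about z gives the same grasp; the last joint's range is limited). The gripper opens to 91 mm and grips with 3 to 60 N. Pads are 32 mm wide; open, the fingers measure 118 mm over their backs; the gripper's body (76 mm by 178 mm) begins 60 mm behind the grasp point.
Start: joints at [62.395, 18.312, 89.639, -0, 72.044, -1.146], TCP at [256.194, 514.77, 404.776] pointing down, gripper open.
Joint ranges: [-177.97, 177.97], [-48.28, 115.42], [12.27, 149.76], [-77.06, 257.06], [2.81, 150.46], [-146.56, 146.56]. Speed limits (degrees/s): [147.25, 147.25, 180, 180, 180, 180].

INTERFACE

Orientations are given as [roll, pitch, yaw] about the fixed x, y, z axes, in that order (R = Rz(yaw) Ry(pitch) Rx(roll)).
In Python, from workcell import env gives the robot as it stands.
- The arm moves only by the shell command python3 -m handwheel 'ROWS' [FORCE]. ROWS is JSON, a list of rows, each an object with "gripper": the opening in per cent of the stroke, from 0 (shut) to 100 (fully open); "travel": the shift along the tool's x, y, z in m, a list of three; "twist": the turn about the tool's z in rad. In form: [{"gripper": gripper, "travel": [x, y, z], "twist": twist}, ...]. A call has 1 to 5 rows; each row shifts and turns the commanded pose from where the row before left it, along the tool's axes as they then stand; what a row does not reach is not made up. A row lasts 1/12 s, in which the tool goes at most 41.7 mm and 7.16 degrees, less where a joint would pass 70% of its speed; a pose out of reach is approached as far as the arm can. A call with a gripper value outside its range is refused whole. The fingers move at their own pace and stop on an object; FORCE is the grip in N (left out, the last holds). Time passes only in rows, so rows that do not move let the fingers close. It gives the time, the measured TCP pose, the force and the opening at its end, in the units of the state.
- env.state(): the state, without advancing time (a new reading comes with each control period).
- env.grab_frame(name): name is "scene" or "top"; returns a dict with "frame" (384x512x3 uint8, red, green, blue), "intrinsics" (3x3 intrinsics, pixels), "k1" (the pictures are not rectified: a ray, as slopes to the right and down, at radius r is drawn at 1 + k1 r^2 times it, then the intrinsics apply), "extrinsics" (4x4, takes a point from camera to world coordinates). Camera axes: x right, y down, z forward; pixel columns grow to the right and rows downward; lengths in mm; the calibration is good to about 2 mm. A picture is of the moment at which its call begins. There is no depth.
- env.job_done(): hands the job in, once; it reports no verdict.
Trained networks look in the newest picture that a camera, given by its name, has taken for a name from the list of things; names that differ only in an ending like _2 or _b are one class to them, and where a whole thing is asked for, a point or a joint stands for the part that bears it (a point fixed in the world has none). Each returns a list of dicts, best first, with "confidence" (0 to 1); they miss things now and then, are a little off and sometimes report something else, mostly with a low value. They report only what shows in the picture. A call takes as long as a camera call.
- env.trace(camera, thing): "pixels" (384x512 bool, what is visible of it) and "uv" ([column, row] in pixels, amid what is visible of it).
- env.pinpoint(camera, thing): "uv" ([column, row] in pixels: a listed point, or the origin of a listed thing).
The state is a dict: "time_s": time; "qpos": joint angles; "qvel": joint speeds; "effort": joint torques, N m; "ee_pos": TCP position; "ee_rot": TCP orientation; "force": force on the tool from outside, world axes, zero at the start; "torque": the same for the moment, N m; "gripper_width": finger opening in mm.
Only numpy, scipy, OpenCV 4.12 (cv2) and the standard library are available. Lean on these libraries where they do the work, as an engineer would, in place of code of your own. Each camera call takes 0.05 s, during which the arm holds its last target. There are 200 camera calls.

## Working session

There is one attempt and no reset: what is moved stays moved. The work goes in short steps, Python scripts to look and compute and a shell command to move; the robot and the scene stay as the last step left them, time stands still between calls to the robot, and variables do not carry over. Pictures are saved under pics/ and viewed, about 8 in all and at most 12, crops included, and the job is handed in when it is done.

```bash
mkdir -p pics; ls
cat > h.py <<'E'
import numpy as np, cv2
from workcell import env
def ray(f,uv):
    K=np.array(f["intrinsics"]);k1=f["k1"];T=np.array(f["extrinsics"])
    d=np.array([(uv[0]-K[0,2])/K[0,0],(uv[1]-K[1,2])/K[1,1]]);p=d.copy()
    for _ in range(20): p=d/(1+k1*(p@p))
    return T[:3,3],T[:3,:3]@np.array([p[0],p[1],1])
def atz(f,uv,z):
    o,d=ray(f,uv);return o+d*(z-o[2])/d[2]
def proj(f,P):
    K=np.array(f["intrinsics"]);T=np.array(f["extrinsics"])
    c=T[:3,:3].T@(np.array(P)-T[:3,3]);p=c[:2]/c[2];p=p*(1+f["k1"]*(p@p))
    return np.array([K[0,0]*p[0]+K[0,2],K[1,1]*p[1]+K[1,2]])
E
python3 - <<'E'
from h import *
np.set_printoptions(precision=1,suppress=True)
F={}
for n in("scene","top"):
    f=env.grab_frame(n);F[n]=f;cv2.imwrite(f"pics/{n}0.png",f["frame"][:,:,::-1])
    for t,z in dict(stand=0,plate=44.5,corner_a=60.5,corner_b=60.5,corner_c=60.5,corner_d=60.5,shim_a_pad=31,shim_b_pad=31,shim_c_pad=31,shim_d_pad=31,bottle=0,mallet=0,riffler=0,oak_block=0).items():
        for r in env.pinpoint(n,t)[:4]: print(n,t,round(r["confidence"],2),np.array(r["uv"]),atz(f,r["uv"],z)[:2])
print(env.state())
E
```

```text
pics
scene stand 0.76 [248.4 204.7] [575.3  -4.9]
scene plate 0.7 [246.3 186.4] [567.1 -32.8]
scene corner_a 0.95 [250.  171.5] [534.1 -73.4]
scene corner_a 0.91 [250.4 201. ] [596.1  49.5]
scene corner_a 0.91 [273.9 186.4] [508.1  22.6]
scene corner_a 0.64 [228.1 189. ] [626.6 -26.8]
scene corner_b 0.95 [250.  171.5] [534.1 -73.4]
scene corner_b 0.91 [250.4 201. ] [596.1  49.5]
scene corner_b 0.91 [273.9 186.4] [508.1  22.6]
scene corner_b 0.64 [228.1 189. ] [626.6 -26.8]
scene corner_c 0.95 [250.  171.5] [534.1 -73.4]
scene corner_c 0.91 [250.4 201. ] [596.1  49.5]
scene corner_c 0.91 [273.9 186.4] [508.1  22.6]
scene corner_c 0.64 [228.1 189. ] [626.6 -26.8]
scene corner_d 0.95 [250.  171.5] [534.1 -73.4]
scene corner_d 0.91 [250.4 201. ] [596.1  49.5]
scene corner_d 0.91 [273.9 186.4] [508.1  22.6]
scene corner_d 0.64 [228.1 189. ] [626.6 -26.8]
scene shim_a_pad 0.52 [254.6 224.1] [614.1 107.7]
scene shim_b_pad 0.44 [288.4 190.2] [460.2  24.4]
scene shim_d_pad 0.65 [212.1 197.8] [668.7 -46.6]
scene bottle 0.65 [334.  242.5] [448.7 238.1]
scene mallet 0.8 [193.8 169.7] [ 649.8 -24
[... 1191 characters left out ...]
 163.6] [669.4 -58.6]
top bottle 0.57 [185.6 253.3] [437.4 224.5]
top mallet 0.97 [360.9 172.2] [ 646.2 -259.6]
top mallet 0.65 [315.7 216.8] [ 527.  -129.5]
top riffler 0.65 [299.9 269.5] [386.4 -82. ]
top riffler 0.48 [362.3 173.3] [ 643.1 -263.4]
top riffler 0.43 [184.6 252.9] [438.6 227.2]
top oak_block 0.8 [250.1 133.9] [760.6  42.4]
{'time_s': 1.5, 'qpos': array([62.4, 18.3, 89.6, -0. , 72. , -1.1]), 'qvel': array([0. , 0. , 0.1, 0.1, 0. , 0.1]), 'effort': array([  0. , -41.2, -23.2,   0.1,   0. ,  -0. ]), 'ee_pos': array([256.2, 514.8, 404.8]), 'ee_rot': array([180. ,   0. , 153.5]), 'force': array([0.4, 0.1, 0.6]), 'torque': array([0. , 0. , 0.1]), 'gripper_width': 91.39742112985915}
```

Run:
```python
from h import *
from scipy.optimize import least_squares
np.set_printoptions(precision=1,suppress=True)
obs={"scene":{60.5:[[250,171.5],[250.4,201],[273.9,186.4],[228.1,189]],31:[[254.6,224.1],[288.4,190.2],[212.1,197.8]]},
"top":{60.5:[[263.3,228.2],[246.8,189.4],[282.1,175.8],[295.5,209.4]],31:[[229.7,185.7],[256,243.7],[312.8,217.5],[288.6,163.6]]}}
F={n:env.grab_frame(n) for n in obs}
def pts(p,r,z): 
    a=p[2]+np.radians([45,135,225,315]);return np.c_[p[0]+r*np.cos(a),p[1]+r*np.sin(a),np.full(4,z)]
def res(p,names):
    o=[]
    for n in names:
        for z,uvs in obs[n].items():
            Q=np.array([proj(F[n],P) for P in pts(p,68 if z>40 else 116,z)])
            for uv in uvs:
                d=Q-uv;o+=list(d[np.argmin((d**2).sum(1))])
    return np.array(o)
for ns in(["scene"],["top"],["scene","top"]):
    s=least_squares(res,[566,-9,.39],args=(ns,),x_scale=[10,10,.05],loss="soft_l1",diff_step=1e-4)
    print(ns,s.x,np.degrees(s.x[2]));print(res(s.x,ns).reshape(-1,2).T)
p=s.x
for nm,r,z in(("corner",68,60.5),("pad",116,31)): print(nm,pts(p,r,z))
ims=[]
for n in obs:
    im=F[n]["frame"][:,:,::-1].copy()
    im=cv2.resize(im[100:300,130:400],None,fx=2.9,fy=2.9)
    for r,z in((68,60.5),(116,31)):
        for i,P in enumerate(pts(p,r,z)):
            u=((proj(F[n],P)-[130,100]+.5)*2.9).astype(int);cv2.circle(im,tuple(u),2,(0,255,0),-1);cv2.putText(im,"abcd"[i],tuple(u+4),0,.5,(0,255,0))
    cv2.imwrite(f"pics/fit_{n}.png",im)
```

```text
['scene'] [566.2  -6.4   0.4] 22.464456089485182
[[-1.2  2.5  0.9 -1.6 -0.1  2.8 -2.1]
 [ 1.3  1.  -1.  -0.8 -2.   2.4 -0.4]]
['top'] [568.1 -10.4   0.4] 22.126478229887574
[[-0.7  0.9 -0.5  1.1  1.3 -0.2 -0.2 -1.2]
 [-3.   1.8  0.7  0.9  0.3 -1.   0.2 -2. ]]
['scene', 'top'] [567.1  -9.4   0.4] 22.578825947271113
[[-2.   1.7  0.1 -2.4 -0.8  2.  -2.8 -0.9  0.5 -1.1  0.9  0.9 -0.2 -0.4
  -1.9]
 [ 0.9  0.5 -1.5 -1.3 -2.5  1.9 -0.8 -2.6  2.4  1.   1.   0.9 -0.5  0.2
  -1.8]]
corner [[593.1  53.4  60.5]
 [504.3  16.5  60.5]
 [541.2 -72.3  60.5]
 [630.  -35.3  60.5]]
pad [[ 611.4   97.8   31. ]
 [ 459.9   34.8   31. ]
 [ 522.9 -116.6   31. ]
 [ 674.4  -53.7   31. ]]
```

View pics/fit_top.png

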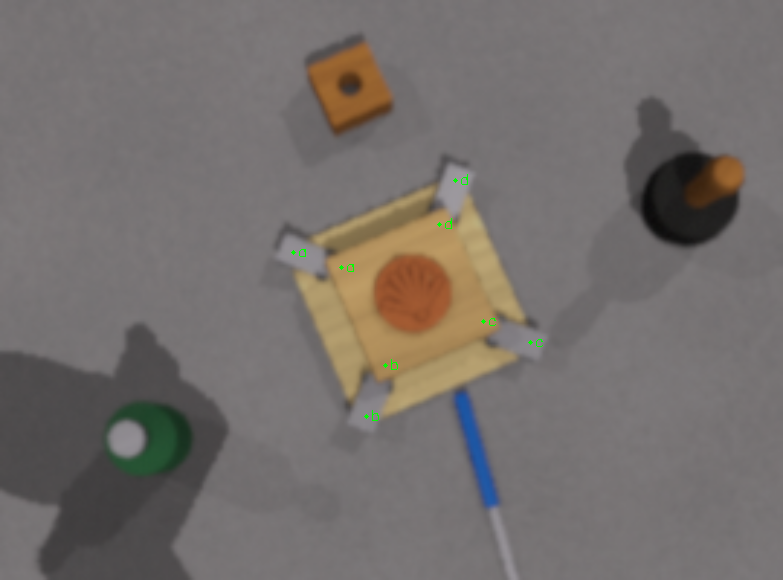

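View pics/fit_scene.png

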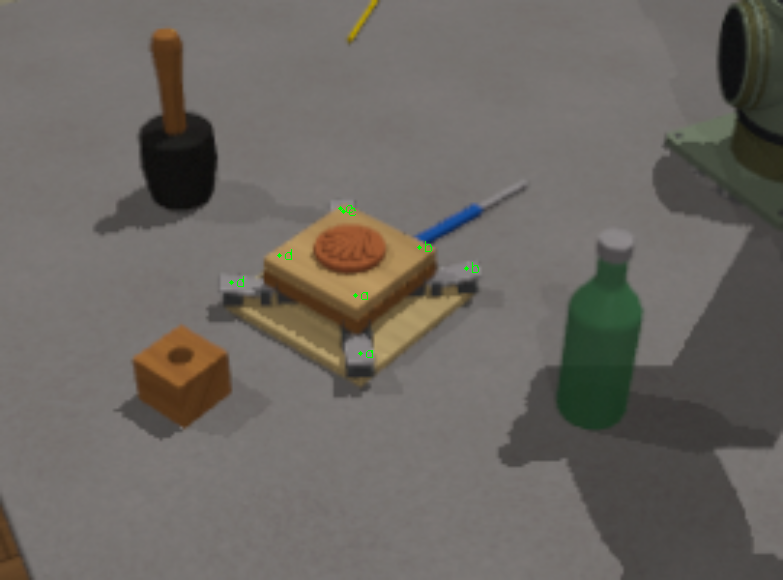

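Both overlays match the picture: the stand is at about (567, -9), turned 22.6°. In the top crop the relief is at (412, 292) and the corner marks sit on the plate. In the scene crop the bottle and mallet stand well clear. The tool's x axis already lies along the b–d diagonal. I'll lift first, because the straight path passes over the bottle.

```bash
python3 -m handwheel '[{"gripper":0,"travel":[0,0,-0.04],"twist":0},{"gripper":0,"travel":[-0.036,-0.0185,0],"twist":0},{"gripper":0,"travel":[-0.036,-0.0185,0],"twist":0},{"gripper":0,"travel":[-0.036,-0.0185,0],"twist":0},{"gripper":0,"travel":[-0.036,-0.0185,0],"twist":0}]' 20
python3 -m handwheel '[{"gripper":0,"travel":[-0.036,-0.0185,0],"twist":0},{"gripper":0,"travel":[-0.036,-0.0185,0],"twist":0},{"gripper":0,"travel":[-0.036,-0.0185,0],"twist":0},{"gripper":0,"travel":[-0.036,-0.0185,0],"twist":0},{"gripper":0,"travel":[-0.036,-0.0185,0],"twist":0}]'
```

```text
time_s: 2.02
ee_pos: [352.6, 383.0, 445.0]
ee_rot: [180.0, 0.0, 153.6]
force: [0.5, -0.6, -0.6]
gripper_width: 60.9
time_s: 2.43
ee_pos: [472.8, 219.5, 445.0]
ee_rot: [180.0, 0.0, 153.5]
force: [0.8, 0.1, 0.0]
gripper_width: 27.6
```

```bash
python3 -m handwheel '[{"gripper":0,"travel":[-0.0363,-0.019,0],"twist":0},{"gripper":0,"travel":[-0.0363,-0.019,0],"twist":0},{"gripper":0,"travel":[-0.0363,-0.019,0],"twist":0},{"gripper":0,"travel":[-0.0363,-0.019,0],"twist":0},{"gripper":0,"travel":[-0.0363,-0.019,0.01],"twist":0.07}]'
python3 -m handwheel '[{"gripper":0,"travel":[0,0,0.04],"twist":0},{"gripper":0,"travel":[0,0,0.04],"twist":0},{"gripper":0,"travel":[0,0,0.03],"twist":0},{"gripper":0,"travel":[0,0,0.02],"twist":0},{"gripper":0,"travel":[0,0,0],"twist":0}]'
```

```text
time_s: 2.85
ee_pos: [593.1, 53.8, 436.8]
ee_rot: [179.8, 0.2, 149.4]
force: [0.5, 0.6, 0.2]
gripper_width: 0.6
time_s: 3.27
ee_pos: [590.5, 55.5, 300.0]
ee_rot: [-179.7, -0.5, 149.5]
force: [-1.2, -0.2, -1.0]
gripper_width: 0.5
```

```bash
python3 -m handwheel '[{"gripper":0,"travel":[0,0,0],"twist":-0.07},{"gripper":0,"travel":[0,0,0.015],"twist":-0.07},{"gripper":0,"travel":[0,0,0.01],"twist":0},{"gripper":0,"travel":[0,0,0],"twist":0},{"gripper":0,"travel":[0,0,0],"twist":0}]'
python3 - <<'E'
from h import *
f=env.grab_frame("scene");im=f["frame"][120:240,180:330,::-1];cv2.imwrite("pics/near_a.png",cv2.resize(im,None,fx=5,fy=5,interpolation=2))
print(env.state()["ee_pos"],env.state()["ee_rot"])
E
```

```text
time_s: 3.68
ee_pos: [592.0, 55.9, 280.2]
ee_rot: [180.0, -0.0, 157.5]
force: [0.1, -0.6, 0.9]
gripper_width: 1.0
[592.1986789   55.92463834 280.67471878] [1.79968120e+02 5.22296053e-02 1.57489590e+02]
```

View pics/near_a.png

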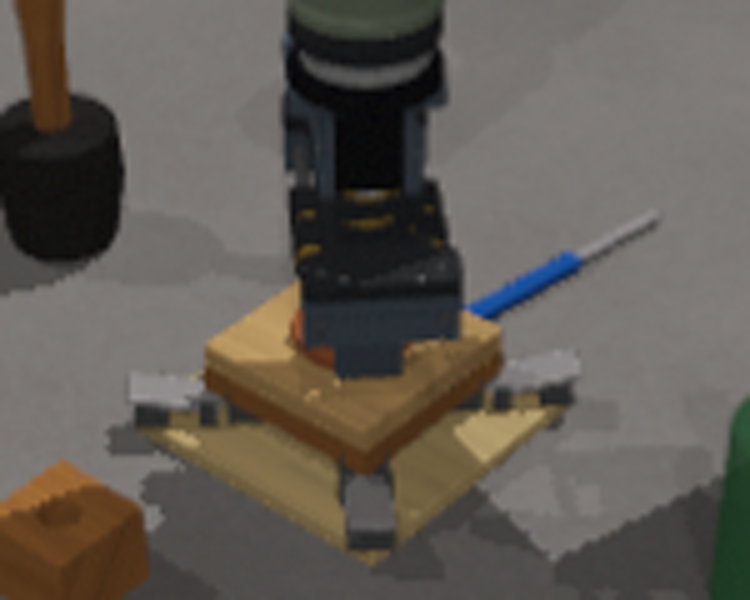

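```bash
python3 -m handwheel '[{"gripper":0,"travel":[-0.0018,-0.002,0.015],"twist":0},{"gripper":0,"travel":[0,0,0.008],"twist":0},{"gripper":0,"travel":[0,0,0.002],"twist":0},{"gripper":0,"travel":[0,0,0],"twist":0}]'
python3 -m handwheel '[{"gripper":0,"travel":[0,0,0.002],"twist":0},{"gripper":0,"travel":[0,0,0.002],"twist":0},{"gripper":0,"travel":[0,0,0.001],"twist":0},{"gripper":0,"travel":[0,0,0],"twist":0}]'
```

```text
time_s: 4.07
ee_pos: [592.7, 53.4, 254.6]
ee_rot: [-180.0, -0.1, 157.5]
force: [-0.2, 0.3, 0.2]
gripper_width: 0.4
time_s: 4.4
ee_pos: [593.1, 53.5, 250.2]
ee_rot: [180.0, 0.1, 157.5]
force: [0.4, 0.5, 0.8]
gripper_width: 0.5
```

```bash
for i in 1 2; do python3 -m handwheel '[{"gripper":0,"travel":[0,0,0.001],"twist":0},{"gripper":0,"travel":[0,0,0],"twist":0}]'; done
```

```text
time_s: 4.57
ee_pos: [593.1, 53.5, 249.2]
ee_rot: [179.9, 0.1, 157.5]
force: [0.7, 1.5, 2.4]
gripper_width: 0.3
time_s: 4.73
ee_pos: [593.2, 53.6, 248.2]
ee_rot: [179.9, 0.1, 157.5]
force: [1.3, 2.4, 3.2]
gripper_width: 0.6
```

```bash
for i in 1 2 3; do python3 -m handwheel '[{"gripper":0,"travel":[0,0,0.001],"twist":0},{"gripper":0,"travel":[0,0,0],"twist":0}]'; done; python3 -c "
from h import *
f=env.grab_frame('scene');cv2.imwrite('pics/press_a.png',cv2.resize(f['frame'][120:240,180:330,::-1],None,fx=5,fy=5,interpolation=2))"
```

```text
time_s: 4.9
ee_pos: [593.2, 53.7, 247.3]
ee_rot: [179.9, 0.1, 157.5]
force: [1.9, 3.5, 3.7]
gripper_width: 0.5
time_s: 5.07
ee_pos: [593.3, 53.7, 246.4]
ee_rot: [179.9, 0.1, 157.5]
force: [2.2, 4.1, 6.0]
gripper_width: 0.4
time_s: 5.23
ee_pos: [593.3, 53.8, 246.2]
ee_rot: [179.9, 0.1, 157.5]
force: [0.5, 4.0, 9.9]
gripper_width: 0.8
```

View pics/press_a.png

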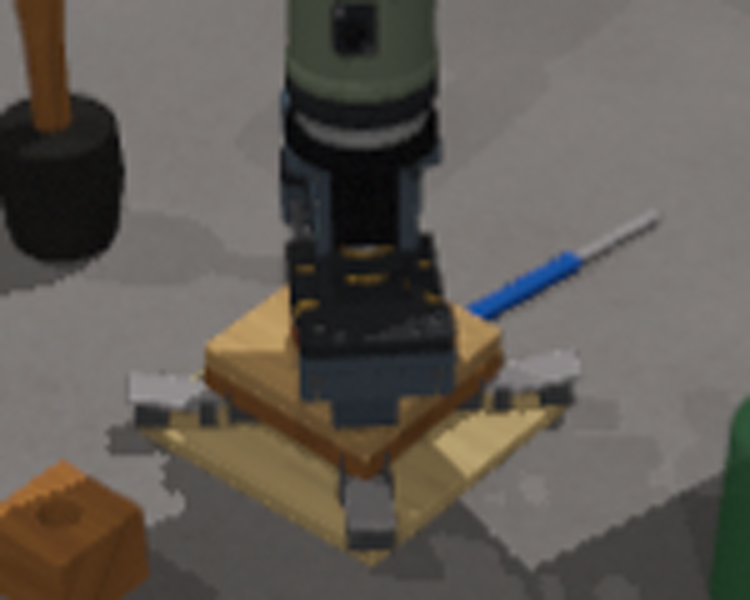

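Corner a gave way by about 5 mm at 3–4 N, then turned hard at about 10 N. In the picture its near tip dropped from about row 452 to 460 while the side corners stayed put. So the rocking corner is a. I'll release it, check that it springs back, and go over to shim a.

```bash
python3 -m handwheel '[{"gripper":0,"travel":[0,0,-0.005],"twist":0},{"gripper":0,"travel":[0,0,-0.025],"twist":0},{"gripper":0,"travel":[0,0.024,0],"twist":0},{"gripper":0,"travel":[0,0.024,0],"twist":0},{"gripper":0,"travel":[0,0,0],"twist":0}]'
python3 -m handwheel '[{"gripper":0,"travel":[0,0,0.025],"twist":0},{"gripper":0,"travel":[0,0,0.015],"twist":0},{"gripper":0,"travel":[0,0,0.006],"twist":0},{"gripper":0,"travel":[0,0,0],"twist":0},{"gripper":0,"travel":[0,0,0],"twist":0}]'
python3 -c "
from h import *
f=env.grab_frame('scene');cv2.imwrite('pics/pad_a.png',cv2.resize(f['frame'][120:240,180:330,::-1],None,fx=5,fy=5,interpolation=2))"
```

```text
time_s: 5.7
ee_pos: [611.9, 99.7, 274.5]
ee_rot: [180.0, 0.0, 157.7]
force: [0.3, 0.2, -0.0]
gripper_width: 0.4
time_s: 6.12
ee_pos: [611.0, 97.1, 228.6]
ee_rot: [-179.9, -0.1, 157.5]
force: [-0.2, 1.3, -0.2]
gripper_width: 0.3
```

View pics/pad_a.png

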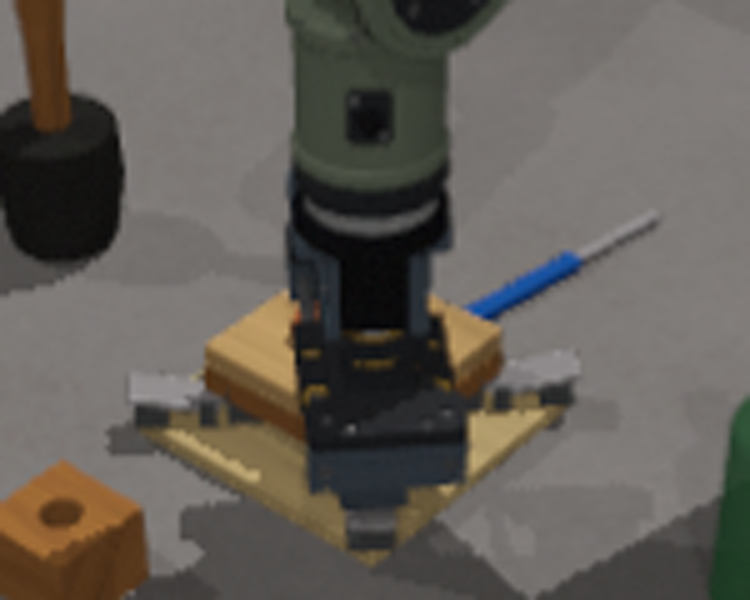

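The fingertips stand just above leaf a, at about (373, 500), and are centred on it. I'll press now.

```bash
for i in 1 2 3; do python3 -m handwheel '[{"gripper":0,"travel":[0,0,0.0015],"twist":0},{"gripper":0,"travel":[0,0,0.0015],"twist":0},{"gripper":0,"travel":[0,0,0],"twist":0}]'; done
```

```text
time_s: 6.42
ee_pos: [611.2, 97.6, 226.3]
ee_rot: [180.0, 0.0, 157.5]
force: [0.5, -0.6, 0.3]
gripper_width: 0.4
time_s: 6.67
ee_pos: [611.3, 97.7, 223.3]
ee_rot: [180.0, 0.0, 157.6]
force: [-0.6, -0.3, 2.4]
gripper_width: 0.2
time_s: 6.92
ee_pos: [611.5, 98.1, 220.9]
ee_rot: [179.9, 0.1, 157.5]
force: [-1.1, 1.2, 6.0]
gripper_width: 0.4
```

```bash
for i in 1 2; do python3 -m handwheel '[{"gripper":0,"travel":[0,0,0.0015],"twist":0},{"gripper":0,"travel":[0,0,0.001],"twist":0},{"gripper":0,"travel":[0,0,0],"twist":0}]'; done
```

```text
time_s: 7.17
ee_pos: [611.5, 98.3, 218.6]
ee_rot: [179.9, 0.1, 157.5]
force: [-1.0, 2.5, 5.5]
gripper_width: 0.4
time_s: 7.42
ee_pos: [611.6, 98.5, 216.1]
ee_rot: [179.8, 0.1, 157.5]
force: [-1.6, 4.0, 6.2]
gripper_width: 0.4
```

```bash
python3 -m handwheel '[{"gripper":0,"travel":[0,0,0.001],"twist":0},{"gripper":0,"travel":[0,0,0],"twist":0}]'
```

```text
time_s: 7.58
ee_pos: [611.6, 98.5, 215.4]
ee_rot: [179.8, 0.1, 157.5]
force: [-1.3, 3.4, 8.7]
gripper_width: 0.3
```

```bash
for i in 1 2; do python3 -m handwheel '[{"gripper":0,"travel":[0,0,0.001],"twist":0},{"gripper":0,"travel":[0,0,0],"twist":0}]'; done
```

```text
time_s: 7.75
ee_pos: [611.6, 98.5, 215.3]
ee_rot: [179.8, 0.1, 157.5]
force: [-3.7, 2.7, 13.6]
gripper_width: 0.8
time_s: 7.92
ee_pos: [611.5, 98.5, 215.2]
ee_rot: [179.8, 0.1, 157.5]
force: [-4.3, 2.2, 17.8]
gripper_width: 0.4
```

The leaf is home: it stopped hard at 24.2 mm with 18 N. I'll lift off and press corner a lightly again to check that it is firm.

```bash
python3 -m handwheel '[{"gripper":0,"travel":[0,0,-0.005],"twist":0},{"gripper":0,"travel":[0,0,-0.03],"twist":0},{"gripper":0,"travel":[0,0,-0.03],"twist":0},{"gripper":0,"travel":[0,-0.024,0],"twist":0},{"gripper":0,"travel":[0,-0.024,0],"twist":0}]'
python3 -m handwheel '[{"gripper":0,"travel":[0,0,0.012],"twist":0},{"gripper":0,"travel":[0,0,0.01],"twist":0},{"gripper":0,"travel":[0,0,0.003],"twist":0},{"gripper":0,"travel":[0,0,0],"twist":0}]'
```

```text
time_s: 8.33
ee_pos: [593.4, 53.7, 278.8]
ee_rot: [179.9, 0.2, 157.7]
force: [-0.7, -1.4, -1.2]
gripper_width: 0.6
time_s: 8.67
ee_pos: [592.7, 53.4, 250.9]
ee_rot: [-179.9, -0.1, 157.6]
force: [-0.7, -0.4, 1.3]
gripper_width: 0.8
```

```bash
for i in 1 2; do python3 -m handwheel '[{"gripper":0,"travel":[0,0,0.001],"twist":0},{"gripper":0,"travel":[0,0,0],"twist":0}]'; done
```

```text
time_s: 8.83
ee_pos: [592.8, 53.6, 250.8]
ee_rot: [-180.0, -0.0, 157.6]
force: [-2.0, -1.2, 3.0]
gripper_width: 0.4
time_s: 9.0
ee_pos: [592.8, 53.6, 250.4]
ee_rot: [-180.0, -0.0, 157.6]
force: [-2.5, -1.4, 6.2]
gripper_width: 0.6
```

Corner a is hard at once now. I'll lift clear, move aside and look.

```bash
python3 -m handwheel '[{"gripper":0,"travel":[0,0,-0.02],"twist":0},{"gripper":0,"travel":[0,0,-0.04],"twist":0},{"gripper":0,"travel":[0,0,-0.04],"twist":0},{"gripper":0,"travel":[0,0,-0.04],"twist":0},{"gripper":0,"travel":[0,0,-0.04],"twist":0}]'
python3 -m handwheel '[{"gripper":0,"travel":[0.036,0,-0.01],"twist":0},{"gripper":0,"travel":[0.036,0,0],"twist":0},{"gripper":0,"travel":[0.036,0,0],"twist":0},{"gripper":0,"travel":[0,0,0],"twist":0},{"gripper":0,"travel":[0,0,0],"twist":0}]'
python3 - <<'E'
from h import *
f=env.grab_frame('scene');g=f['frame'][120:240,180:330,::-1];cv2.imwrite('pics/end.png',cv2.resize(g,None,fx=5,fy=5,interpolation=2));print(env.state()['force'],env.state()['qvel'])
E
```

```text
time_s: 9.42
ee_pos: [592.8, 53.8, 431.5]
ee_rot: [179.9, 0.0, 157.6]
force: [1.6, 0.9, -0.2]
gripper_width: 0.6
time_s: 9.83
ee_pos: [491.8, 95.4, 440.3]
ee_rot: [179.9, 0.1, 157.7]
force: [0.5, -0.3, -0.3]
gripper_width: 0.3
[0.39806174 0.0186752  0.22849682] [-0.94421484  1.6872643  -1.63998317 -0.08966071  0.14130014 -0.1053456 ]
```

View pics/end.png

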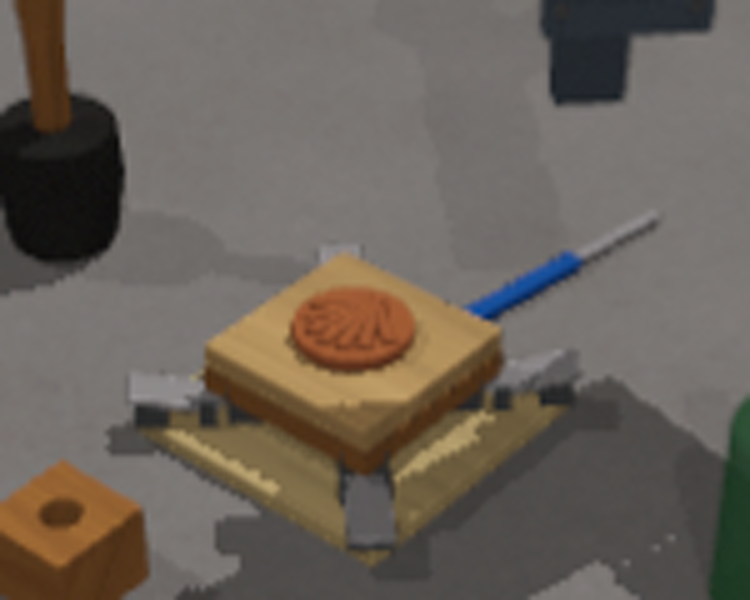

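Shim a, at (370, 510), lies flat. Shims b, c and d at (540, 368), (342, 250) and (165, 388) are still up, the plate is level and the bystanders have not moved. I'm handing in.

```bash
python3 -c "
from workcell import env
print(env.job_done())"
```

```text
the job is handed in; nothing more can be done
None
```

I found the rocking corner, pressed its shim flat and handed the job in at about 10 s of the 54 s allowed; no verdict was reported.

- **Finding the corner:** I pressed corner a first. It gave about 5 mm at 3–4 N, went hard at about 10 N, and stood back at its full height once released. It matched the description exactly, so I did not press b, c or d.
- **Pressing the shim:** I pressed shim a until it stopped hard at 24.2 mm with 18 N; flat is 24.5 mm.
- **Last checks:** A light second press on corner a met a hard stop at the level height (6 N within about 0.5 mm). The last picture shows shim a flat and the other three up. The plate looks level, the bystanders in the picture are unmoved and the gripper is clear.

No check failed. The two cameras' fits of the stand's position differed by about 4 mm; I used the joint fit, and it held up at contact.

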